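# Vent the snap-lid colour dish in the block-printing shop

### The arm

A 7-joint arm with a two-finger parallel gripper is mounted at the origin on the work surface. World frame = base frame: x ahead of the robot, y to its left, z up, the work surface at z = 0. Lengths are in m, angles in rad, forces in N, time in s.
With the tool pointing down it reaches from about 0.4 to 0.85 m from the base axis. Payload 10.4 kg.
Tool frame: the origin (TCP) lies between the finger pads; the fingertips stand 14 mm ahead of it and the grasp point (between the pads) lies 5 mm behind it; z points along the fingers, y is the line along which they close (so a half turn about z gives the same grasp; the last joint's range is limited). The gripper opens to 87 mm and grips with 3 to 60 N. Pads are 19 mm wide; open, the fingers measure 117 mm over their backs; the gripper's body (75 mm by 190 mm) begins 51 mm behind the grasp point.
Start: joints at [-1.275, 0.332, -0.065, 1.46, 0.022, 1.35, -0.088], TCP at [0.196, 0.594, 0.237] pointing down, gripper open.
Joint ranges: [-2.6, 2.6], [-0.5, 2.12], [-1.47, 1.34], [0.16, 2.42], [-1.27, 4.41], [0.06, 2.06], [-2.6, 2.6]. Speed limits (rad/s): [2.22, 2.22, 2.79, 2.79, 3.14, 3.14, 3.14].

### API

Orientations are given as a unit quaternion [x, y, z, w].
In Python, from bench import * gives the robot as it stands.
- The arm moves only by the tool drive_tool, never from a script. Its argument "deltas" is a list of rows, each a list of 7 numbers: the turn, a rotation vector about the tool's x, y, z in degrees, then the shift along the tool's x, y, z in m, then the closure, from -1 (fully open) to 1 (shut). A call has 1 to 12 rows; each row is the pose to reach, as a shift and turn from the pose commanded when the call began, along the tool's axes at that moment; what a row does not reach only later rows make up. A row lasts 1/10 s, in which the tool goes at most 50 mm and 8.59 degrees, less where a joint would pass 70% of its speed; a pose out of reach is approached as far as the arm can. A call with a gripper value outside its range is refused whole. The fingers move at their own pace and stop on an object; "squeeze" is the grip in N (left out, the last holds). Time passes only in rows, so rows that repeat a pose let the fingers close. It gives the time, the measured TCP pose, the force and the opening at its end, in the units of the state.
- read_state(): the state, without advancing time (a new reading comes with each control period).
- camera(name): name is "scene" or "top"; returns (picture, depth): 420x560x3 uint8, red, green, blue; 420x560 float32, m along the optical axis (not along the pixel's ray), 0 where there is no reading.
- camera_params(name): a dict with "K" (3x3 intrinsics, pixels), "k1" (the pictures are not rectified: a ray, as slopes to the right and down, at radius r is drawn at 1 + k1 r^2 times it, then the intrinsics apply), "R" (3x3) and "t" (3): a world point X has camera coordinates R X + t. Camera axes: x right, y down, z forward; pixel columns grow to the right and rows downward; lengths in m; the calibration is good to about 2 mm. A picture is of the moment at which its call begins. camera_params takes no time and is no camera call.
- close_job(): hands the job in, once; it reports no verdict.
Trained networks look in the newest picture that a camera, given by its name, has taken for a name from the list of things; names that differ only in an ending like _2 or _b are one class to them, and where a whole thing is asked for, a point or a joint stands for the part that bears it (a point fixed in the world has none). Each returns a list of dicts, best first, with "score" (0 to 1); they miss things now and then, are a little off and sometimes report something else, mostly with a low value. They report only what shows in the picture. A call takes as long as a camera call. They do not tell look-alikes from the thing itself.
- outline_of(label, camera): "pixels" (420x560 bool, what is visible of it) and "location" ([column, row] as shares, 0 to 1, of the picture: columns of its width, rows of its height, amid what is visible of it).
- tip_of(label, camera): "location" ([column, row] as shares, 0 to 1, of the picture: columns of its width, rows of its height: a listed point, or the origin of a listed thing).
The state is a dict: "time": time; "joint_positions": joint angles; "joint_vel": joint speeds; "joint_torque": joint torques, N m; "ee_pos": TCP position; "eef_rot": TCP orientation; "ft_force": force on the tool from outside, world axes, zero at the start; "torque": the same for the moment, N m; "width": finger opening in m.
Only numpy, scipy, OpenCV 4.12 (cv2) and the standard library are available. Lean on these libraries where they do the work, as an engineer would, in place of code of your own. Each camera call takes 0.05 s, during which the arm holds its last target. There are 200 camera calls.

### The job

The colour in the shallow round dish is fermenting and must be vented: first take the small printing block off its lid and stand it upright in the empty bay of the block tray. Then squeeze the lid's spring clip and raise that edge of the lid about 20 mm, just clear, the opposite edge still resting on the rim, and let it breathe so for a second or more. Set the lid back centred and fully down with its clip snapped shut, the dish standing where it was and the other things left alone.

Things in the scene. Friction and masses are not known exactly. Their poses are not given: they have to be found in the camera images.
- dish_rim (a point): Loose shallow white plastic dish with dark colour in it, about 0.7 kg: centre of its rim's top plane, z up, 30 mm above the table. Body 108 mm across; at the top an 8 mm high rim band 124 mm across, which the clip hooks under anywhere around. It is the dish whose lid has a steel spring clip; a smaller dish nearby has a plain knobbed lid.
- lid_center (a point): Loose round grey plastic lid on that dish, about 0.1 kg: centre of the underside of its plate, which rests on the rim (at dish_rim when seated). x points to the clip, z up. Plate 3 mm thick, 136 mm across; skirt hangs 6.5 mm round the rim band with 1.5 mm play. Any turn about z will do.
- pinch (a point): On the lid between the finger rib and the clip's paddle, pinched together from above along x; 46 mm along x and 22 mm up from lid_center, same axes. Rib: fixed, 26 mm wide, inner face 18 mm inboard, top 9 mm above this point. Paddle: 20 mm wide, leans out; outer face 21 mm outboard at this height, 14 mm when squeezed upright, top 10 mm above. Keep fingertips at most 7 mm below this point.
- clip (a joint): Sprung steel clip, rad: about 0 (to -0.03) shut, 0.38 squeezed home (5 to 7 N); springs back when released. Its tooth hooks 3 mm under the rim band and is free from 0.33 on; unsqueezed, pulling the lid lifts the whole dish. Lowered squeezed and then released it catches; lowered unsqueezed it rides on the rim until the clip edge is pressed down.
- clip_edge (a point): Point of the plate's underside at the clip edge of the lid, 63 mm from its centre along +x; 0 mm above the rim plane when seated.
- far_edge (a point): Point of the plate's underside at the opposite edge of the lid, 63 mm from its centre along -x; the lid tips about the rim here (62 mm from the centre).
- block_center (a point): Centre, half-way up, of the small dark wooden printing block that stands on the lid, about 0.13 kg, 54 mm high. Base 56 (x) x 46 (y) mm and 24 mm high; on it a handle bar along x, 52 mm long, 24 mm wide across y and 30 mm high, to be gripped across y. z up.
- bay (a point): Centre of the floor of the empty bay of the wooden block tray, fixed; floor 6 mm above the table, bay 138 (x) x 91 (y) mm, walls 24 mm above the floor (divider 20 mm). The other bay, to its -y, holds another block. z up.
- tray_block_center (a point): Centre of the printing block already in the tray's other bay, 62 x 50 mm, 56 mm high: leave alone.
- spatula: Spatula lying on the table, 200 mm long: leave alone.
- plain_dish: Smaller closed dish with a knobbed lid, 92 mm across, 46 mm high: leave alone.
- big_block_center (a point): Centre of a large printing block, 130 x 95 mm, 68 mm high, on the table: leave alone.
Things that resemble listed ones, but are neither listed nor needed, are in the scene too. What is shaped like the part that bears block_center but purple is not meant.

How it is judged:
By the outcome, as a careful person would: the job done as asked, in the order asked, and still so for the second after the job is handed in, with the robot touching nothing.
It also fails if it takes over 51 s, if anything falls off the work surface, if the arm or the gripper's body presses on something with over 40 N, if the wrist force passes 120 N, or if a joint passes its speed limit or range.

## Working session

There is one attempt and no reset: what is moved stays moved. The work goes in short steps, Python scripts to look and compute and a tool call to move; the robot and the scene stay as the last step left them, time stands still between calls to the robot, and variables do not carry over. Pictures are saved under pics/ and viewed, on a budget of 10 in all, crops included, one or two more only if the job needs it, and the job is handed in when it is done.

Besides the shell and the picture viewer there is one more tool, called after "Request:" as name([rows], argument=value, ...), one row to a line, values as JSON. drive_tool: Moves the arm, as the interface text tells. Its arguments: {"type":"object","properties":{"deltas":{"type":"array"},"squeeze":{"type":"number"}},"required":["deltas"]}

```bash
ls; mkdir -p pics; cat > h.py <<'E'
from bench import *
import numpy as np, cv2
from scipy.spatial.transform import Rotation as Ro
def ray(cam,uv):
    p=camera_params(cam);K=np.array(p["K"]);k1=p["k1"]
    d=np.array([(uv[0]-K[0,2])/K[0,0],(uv[1]-K[1,2])/K[1,1]]);s=d.copy()
    for _ in range(20): s=d/(1+k1*(s@s))
    R=np.array(p["R"]);t=np.array(p["t"])
    return -R.T@t, R.T@np.array([s[0],s[1],1.])
def at_z(cam,uv,z):
    o,d=ray(cam,uv); return o+d*(z-o[2])/d[2]
def at_depth(cam,uv,D):
    o,d=ray(cam,uv); return o+d*D
def proj(cam,X):
    p=camera_params(cam);c=np.array(p["R"])@X+np.array(p["t"]);s=c[:2]/c[2];s=s*(1+p["k1"]*(s@s));K=np.array(p["K"])
    return np.array([K[0,0]*s[0]+K[0,2],K[1,1]*s[1]+K[1,2]])
def px(l): return np.array([l[0]*560,l[1]*420])
def cloud(cam,dep):
    p=camera_params(cam);K=np.array(p["K"]);v,u=np.mgrid[:420,:560]
    d=np.stack([(u-K[0,2])/K[0,0],(v-K[1,2])/K[1,1]],-1);s=d.copy()
    for _ in range(20): s=d/(1+p["k1"]*(s**2).sum(-1,keepdims=True))
    c=np.concatenate([s,np.ones((420,560,1))],-1)*dep[...,None]
    return (c-np.array(p["t"]))@np.array(p["R"])
E
python3 - <<'E'
from h import *
ims={}
for c in ["top","scene"]:
    im,d=camera(c); ims[c]=(im,d); np.savez(f"pics/{c}0.npz",im=im,d=d)
    cv2.imwrite(f"pics/{c}0.png",im[...,::-1])
    for l in ["dish_rim","lid_center","pinch","clip_edge","far_edge","block_center","bay","tray_block_center","plain_dish","spatula","big_block_center"]:
        for r in tip_of(l,c)[:3]:
            u=px(r["location"]);D=d[min(int(u[1]),419),min(int(u[0]),559)]
            print(c,l,round(r["score"],2),u.round(),at_depth(c,u,D).round(3))
s=read_state(); print(s["time"],s["ee_pos"],s["eef_rot"],s["ft_force"],s["width"])
E
```

```text
pics
top lid_center 0.82 [173. 236.] [0.494 0.233 0.058]
top lid_center 0.23 [285. 227.] [0.51  0.003 0.019]
top pinch 0.66 [155. 213.] [0.543 0.278 0.033]
top clip_edge 0.73 [158. 210.] [0.547 0.27  0.039]
top far_edge 0.92 [182. 261.] [0.438 0.221 0.03 ]
top block_center 0.8 [171. 242.] [0.482 0.232 0.087]
top block_center 0.72 [236. 304.] [0.35  0.104 0.052]
top block_center 0.66 [230. 160.] [0.65  0.115 0.058]
top bay 0.62 [378. 216.] [ 0.531 -0.198  0.01 ]
top tray_block_center 0.73 [422. 228.] [ 0.504 -0.283  0.059]
top tray_block_center 0.23 [164. 104.] [0.768 0.252 0.071]
top plain_dish 0.59 [285. 109.] [ 0.759 -0.001  0.045]
top spatula 0.84 [286. 221.] [ 0.522  0.001 -0.001]
top spatula 0.32 [173. 234.] [0.498 0.234 0.056]
top big_block_center 0.81 [168. 104.] [0.768 0.245 0.066]
scene dish_rim 0.59 [378. 265.] [0.523 0.26  0.054]
scene lid_center 0.74 [375. 265.] [0.525 0.255 0.051]
scene lid_center 0.17 [379. 247.] [0.5   0.244 0.078]
scene pinch 0.58 [373. 268.] [0.528 0.253 0.044]
scene clip_edge 0.79 [372. 285.] [0.56  0.275 0.029]
scene far_edge 0.6 [379. 250.] [0.503 0.247 0.074]
scene block_center 0.9 [382. 254.] [0.504 0.256 0.068]
scene block_center 0.88 [360. 216.] [0.362 0.104 0.037]
scene block_center 0.79 [287. 268.] [0.665 0.137 0.052]
scene bay 0.7 [234. 207.] [ 0.531 -0.201  0.005]
scene tray_block_center 0.58 [218. 183.] [ 0.518 -0.287  0.043]
scene plain_dish 0.63 [207. 280.] [0.789 0.033 0.027]
scene plain_dish 0.63 [370. 284.] [0.56  0.27  0.032]
scene spatula 0.82 [284. 234.] [ 0.517 -0.014 -0.002]
scene big_block_center 0.97 [289. 335.] [0.794 0.267 0.057]
scene big_block_center 0.71 [375. 268.] [0.526 0.258 0.045]
1.2 [0.19585849 0.59353024 0.23656805] [ 1.58728567e-01  9.87322258e-01  3.57419916e-05 -1.42009137e-05] [ 0.53843513 -0.25572778 -0.18346721] 0.08692457320002746
```

```bash
python3 - <<'E'
import cv2
t=cv2.imread("pics/top0.png");
cv2.imwrite("pics/a.png",cv2.resize(t,(800,600)))
s=cv2.imread("pics/scene0.png")[190:320,280:450]
t=t[170:300,110:250]
import numpy as np
f=lambda i:cv2.resize(i,(400,390),interpolation=2)
cv2.imwrite("pics/b.png",np.hstack([f(t),f(s)]))
E
```

```text
(no output)
```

View pics/a.png

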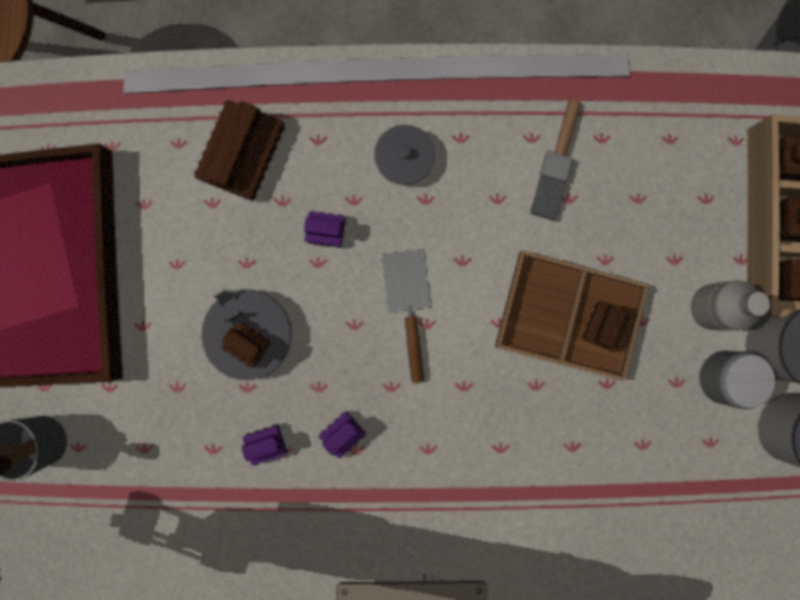

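View pics/b.png

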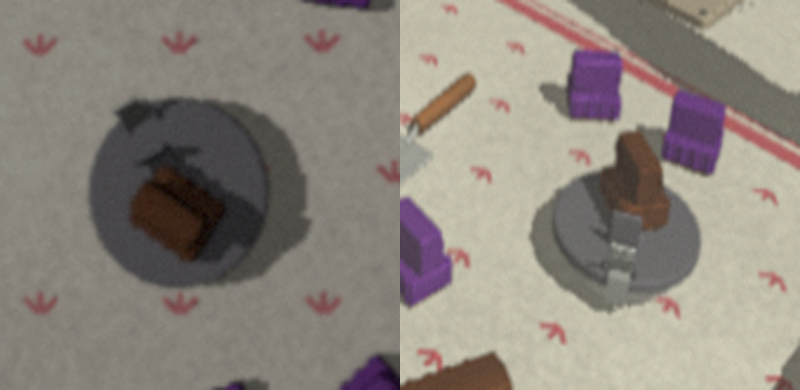

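Top view: the lidded dish is at (247,334) in the 800-px picture with its clip to the upper left, (228,297). The brown block sits on the lid at (245,343), and the empty left bay is at (545,305). The three purple blocks are decoys. Next I measure from depth.

```bash
cat > m.py <<'E'
from h import *
def rect(P): 
    r=cv2.minAreaRect((P[:,:2]*1000).astype(np.float32)); return np.round(r[0],1),np.round(r[1],1),round(r[2],1)
def circ(P): # robust boundary circle
    from scipy.optimize import least_squares
    h=cv2.convexHull((P[:,:2]*1000).astype(np.float32))[:,0]
    s=least_squares(lambda q:np.hypot(h[:,0]-q[0],h[:,1]-q[1])-q[2],[*h.mean(0),65],loss="soft_l1"); return s.x.round(1)
E
python3 - <<'E'
from m import *
for c in ["top","scene"]:
    z=np.load(f"pics/{c}0.npz");X=cloud(c,z["d"]);im=z["im"].astype(int)
    loc=np.hypot(X[...,0]-.495,X[...,1]-.233)<.09
    tbl=X[(np.hypot(X[...,0]-.5,X[...,1]-.1)<.03)][:,2]; print(c,"table",np.median(tbl))
    b=X[loc&(X[...,2]>.08)]; print("handle top",rect(b),np.median(b[:,2]),len(b))
    brown=(im[...,0]>im[...,2]*1.5)
    b=X[loc&brown&(X[...,2]>.05)&(X[...,2]<.062)]; print("base",rect(b),len(b))
    l=X[loc&(X[...,2]>.026)&(X[...,2]<.038)]; print("lid",circ(l),np.median(l[:,2]),len(l))
    l=X[loc&~brown&(X[...,2]>.043)&(X[...,2]<.075)]; print("clip/rib",rect(l),len(l),l.mean(0))
    t=(abs(X[...,0]-.52)<.13)&(abs(X[...,1]+.24)<.17)
    w=X[t&(X[...,2]>.018)&(X[...,2]<.036)]; print("tray",rect(w),len(w))
    w=X[t&(X[...,2]>.052)]; print("tray block",rect(w),len(w))
E
```

```text
top table -0.00023676541014625447
handle top (array([481.4, 239. ]), array([53.2, 24.7]), 56.9) 0.08652817637100686 311
base (array([483.2, 238.4]), array([56.4, 47.3]), 56.2) 250
lid [497.5 242.7  67.8] 0.032962166197289255 2354
clip/rib (array([502.1, 255.8]), array([117.7,  58.7]), 38.6) 144 [0.518714   0.25744215 0.05492655]
tray (array([ 520. , -245.2]), array([201.9, 151.7]), 74.7) 1634
tray block (array([ 503.2, -295.2]), array([25.9, 59.1]), 66.2) 358
scene table 0.00018785890144097813
handle top (array([484.1, 237.7]), array([55.4, 25.1]), 57.7) 0.0868085184889848 203
base (array([486.5, 242.9]), array([45.3, 46.9]), 50.3) 103
lid [498.2 242.7  67.7] 0.032852914907416084 1372
clip/rib (array([521.5, 244.9]), array([91.5, 69.2]), 8.7) 377 [0.51447998 0.24506784 0.05648181]
tray (array([ 521.1, -245.8]), array([206.9, 152.1]), 74.7) 915
tray block (array([ 505. , -294.7]), array([28.4, 60.3]), 65.7) 130
```

```bash
cat >> h.py <<'E'
def rel(x,y,z,yaw,tilt=None):
    """row (deg, m) from the present pose to TCP x,y,z with tool down and tool y at world angle yaw"""
    s=read_state();R0=Ro.from_quat(s["eef_rot"]);a=np.radians(yaw)
    Y=np.array([np.cos(a),np.sin(a),0]);Z=np.array([0,0,-1.]);R1=Ro.from_matrix(np.stack([np.cross(Y,Z),Y,Z],1))
    if tilt is not None: R1=tilt*R1
    r=(R0.inv()*R1).as_rotvec(degrees=True);t=R0.inv().apply(np.array([x,y,z])-s["ee_pos"])
    print("t",round(s["time"],2),"rot",r.round(2),"shift",t.round(4),"F",np.round(s["ft_force"],1),"w",round(s["width"],4),"pos",s["ee_pos"].round(4))
E
python3 -c "
from h import *
rel(.4825,.2385,.13,-33)"
```

```text
t 1.2 rot [ 0.0000e+00 -1.0000e-02  1.0473e+02] shift [-0.3835 -0.2473  0.1065] F [ 0.5 -0.3 -0.2] w 0.0869 pos [0.1959 0.5935 0.2366]
```

Request:
drive_tool([
  [0,0,105,-0.3835,-0.2473,0.08,-0.3],
  [0,0,105,-0.3835,-0.2473,0.08,-0.3],
  [0,0,105,-0.3835,-0.2473,0.08,-0.3],
  [0,0,105,-0.3835,-0.2473,0.08,-0.3],
  [0,0,105,-0.3835,-0.2473,0.08,-0.3],
  [0,0,105,-0.3835,-0.2473,0.08,-0.3],
  [0,0,105,-0.3835,-0.2473,0.08,-0.3],
  [0,0,105,-0.3835,-0.2473,0.1065,-0.3],
  [0,0,105,-0.3835,-0.2473,0.1065,-0.3],
  [0,0,105,-0.3835,-0.2473,0.1065,-0.3],
  [0,0,105,-0.3835,-0.2473,0.1065,-0.3],
  [0,0,105,-0.3835,-0.2473,0.1065,-0.3],
])

```text
time: 2.4
ee_pos: [0.483, 0.2375, 0.1298]
eef_rot: [0.874, 0.486, -0.0, 0.0]
ft_force: [-0.2, 0.8, -0.6]
width: 0.0562
```

```bash
python3 -c "
from h import *
rel(.4825,.2385,.075,-33)"
```

```text
t 2.4 rot [-0.    0.03  1.14] shift [ 0.0006 -0.0009  0.0548] F [-0.2  0.8 -0.6] w 0.0562 pos [0.483  0.2375 0.1298]
```

Request:
drive_tool([
  [0,0,1.1,0.0006,-0.0009,0.03,-0.3],
  [0,0,1.1,0.0006,-0.0009,0.055,-0.3],
  [0,0,1.1,0.0006,-0.0009,0.055,-0.3],
  [0,0,1.1,0.0006,-0.0009,0.055,1],
  [0,0,1.1,0.0006,-0.0009,0.055,1],
  [0,0,1.1,0.0006,-0.0009,0.055,1],
  [0,0,1.1,0.0006,-0.0009,0.055,1],
  [0,0,1.1,0.0006,-0.0009,0.055,1],
  [0,0,1.1,0.0006,-0.0009,0.055,1],
], squeeze=20)

```text
time: 3.3
ee_pos: [0.4824, 0.2397, 0.0755]
eef_rot: [0.877, 0.481, 0.0, -0.0]
ft_force: [-0.6, 0.3, 3.7]
width: 0.0237
```

```bash
python3 -c "
from h import *
rel(.533,-.198,.14,-15.3)
rel(.533,-.198,.0495,-15.3)"
```

```text
t 3.3 rot [  0.02  -0.05 -17.2 ] shift [-0.3419  0.2779 -0.0647] F [-0.6  0.3  3.7] w 0.0237 pos [0.4824 0.2397 0.0755]
t 3.3 rot [  0.02  -0.05 -17.2 ] shift [-0.342   0.2778  0.0258] F [-0.6  0.3  3.7] w 0.0237 pos [0.4824 0.2397 0.0755]
```

Request:
drive_tool([
  [0,0,0,0,0,-0.03,1],
  [0,0,0,0,0,-0.065,1],
  [0,0,-17.2,-0.342,0.278,-0.065,1],
  [0,0,-17.2,-0.342,0.278,-0.065,1],
  [0,0,-17.2,-0.342,0.278,-0.065,1],
  [0,0,-17.2,-0.342,0.278,-0.065,1],
  [0,0,-17.2,-0.342,0.278,-0.065,1],
  [0,0,-17.2,-0.342,0.278,-0.065,1],
  [0,0,-17.2,-0.342,0.278,-0.065,1],
  [0,0,-17.2,-0.342,0.278,-0.065,1],
  [0,0,-17.2,-0.342,0.278,-0.065,1],
  [0,0,-17.2,-0.342,0.278,-0.065,1],
])

```text
time: 4.5
ee_pos: [0.5314, -0.2061, 0.1403]
eef_rot: [0.798, 0.603, -0.001, 0.002]
ft_force: [-0.2, 0.1, -1.3]
width: 0.0237
```

```bash
python3 -c "
from m import *
rel(.533,-.198,.0495,-15.3)
for c in ['top','scene']:
    im,d=camera(c); np.savez(f'pics/{c}1.npz',im=im,d=d);cv2.imwrite(f'pics/{c}1.png',im[...,::-1])
    X=cloud(c,d);loc=np.hypot(X[...,0]-.495,X[...,1]-.233)<.09
    l=X[loc&(X[...,2]>.026)&(X[...,2]<.038)]; print('lid',circ(l),np.median(l[:,2]),len(l))
    for a,b in((.04,.07),(.055,.07)):
        l=X[loc&(X[...,2]>a)&(X[...,2]<b)]; print('clip/rib',rect(l),len(l),l.mean(0).round(4)); 
    print((l*1000).round()[::2].tolist())
    for n in ['pinch','clip_edge','far_edge','lid_center']:
        for r in tip_of(n,c)[:1]: print(n,r['score'],at_z(c,px(r['location']),{'pinch':.052}.get(n,.03)).round(4))
a=cv2.imread('pics/top1.png')[170:300,110:250];b=cv2.imread('pics/scene1.png')[210:310,320:440]
f=lambda i:cv2.resize(i,(400,390),interpolation=2)
cv2.imwrite('pics/c.png',np.hstack([f(a),f(b)]))
"
```

```text
t 4.5 rot [ 0.06  0.21 -0.51] shift [ 0.0085 -0.0007  0.0907] F [-0.2  0.1 -1.3] w 0.0237 pos [ 0.5314 -0.2061  0.1403]
lid [497.6 242.7  67.7] 0.03295615578012271 3012
clip/rib (array([536.5, 264.1]), array([53.7, 25. ]), 29.1) 115 [0.5409 0.2661 0.0531]
clip/rib (array([541.5, 265.7]), array([43.3, 23.5]), 28.4) 57 [0.5409 0.2651 0.0604]
[[564.0, 268.0, 58.0], [561.0, 269.0, 64.0], [561.0, 265.0, 63.0], [559.0, 273.0, 65.0], [560.0, 270.0, 57.0], [560.0, 266.0, 58.0], [557.0, 277.0, 64.0], [557.0, 273.0, 65.0], [558.0, 268.0, 56.0], [555.0, 280.0, 61.0], [555.0, 276.0, 60.0], [555.0, 272.0, 58.0], [554.0, 281.0, 57.0], [554.0, 275.0, 55.0], [551.0, 279.0, 56.0], [530.0, 246.0, 60.0], [528.0, 251.0, 57.0], [528.0, 246.0, 63.0], [526.0, 257.0, 58.0], [526.0, 252.0, 62.0], [526.0, 249.0, 59.0], [524.0, 256.0, 63.0], [524.0, 253.0, 60.0], [522.0, 261.0, 62.0], [522.0, 257.0, 61.0], [520.0, 265.0, 60.0], [520.0, 261.0, 61.0], [518.0, 266.0, 65.0], [518.0, 264.0, 59.0]]
pinch 0.8 [0.5429 0.2634 0.052 ]
clip_edge 0.64 [0.5491 0.2765 0.03  ]
far_edge 0.7 [0.4451 0.2214 0.03  ]
lid_center 0
[... 555 characters left out ...]
], [527.0, 255.0, 57.0], [524.0, 258.0, 57.0], [523.0, 262.0, 59.0], [520.0, 265.0, 59.0], [525.0, 257.0, 55.0], [521.0, 262.0, 55.0], [521.0, 266.0, 57.0], [522.0, 265.0, 55.0], [519.0, 268.0, 55.0], [560.0, 267.0, 61.0], [563.0, 265.0, 59.0], [565.0, 270.0, 63.0], [560.0, 272.0, 62.0], [557.0, 275.0, 62.0], [561.0, 267.0, 57.0], [561.0, 271.0, 60.0], [560.0, 275.0, 61.0], [560.0, 279.0, 63.0], [555.0, 281.0, 61.0], [561.0, 269.0, 56.0], [558.0, 272.0, 56.0], [557.0, 276.0, 57.0], [557.0, 280.0, 59.0], [556.0, 283.0, 61.0], [556.0, 280.0, 56.0]]
pinch 0.82 [0.5399 0.2616 0.052 ]
clip_edge 0.63 [0.5482 0.2675 0.03  ]
far_edge 0.79 [0.4392 0.208  0.03  ]
lid_center 0.81 [0.4974 0.2425 0.03  ]
```

View pics/c.png

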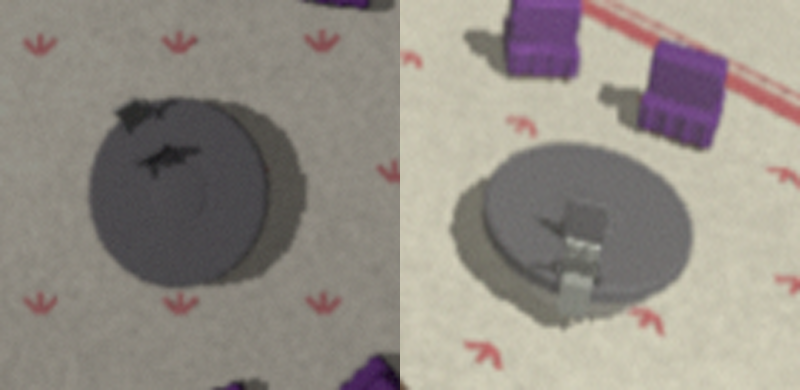

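Lid bare (crop: lid centre (180,193), rib (168,155), paddle (130,115)), clip direction ≈ 28°. Now I place the block.

Request:
drive_tool([
  [0,0,-0.5,0.0085,-0.0007,0,1],
  [0,0,-0.5,0.0085,-0.0007,0.03,1],
  [0,0,-0.5,0.0085,-0.0007,0.06,1],
  [0,0,-0.5,0.0085,-0.0007,0.08,1],
  [0,0,-0.5,0.0085,-0.0007,0.088,1],
  [0,0,-0.5,0.0085,-0.0007,0.091,1],
  [0,0,-0.5,0.0085,-0.0007,0.091,1],
  [0,0,-0.5,0.0085,-0.0007,0.091,1],
])

```text
time: 5.8
ee_pos: [0.5351, -0.19, 0.0501]
eef_rot: [0.792, 0.61, 0.001, 0.001]
ft_force: [-0.8, -0.3, -1.3]
width: 0.0238
```

```bash
python3 -c "
from m import *
rel(.533,-.198,.0485,-15.3)"
```

```text
t 5.8 rot [ 0.1  -0.02  0.51] shift [-0.0083 -0.      0.0016] F [-0.8 -0.3 -1.3] w 0.0238 pos [ 0.5351 -0.19    0.0501]
```

Request:
drive_tool([
  [0,0,0,-0.007,0,0.0,1],
  [0,0,0,-0.007,0,0.0015,1],
  [0,0,0,-0.007,0,0.002,1],
  [0,0,0,-0.007,0,0.002,1],
])

```text
time: 6.2
ee_pos: [0.5329, -0.1982, 0.0484]
eef_rot: [0.793, 0.61, 0.0, 0.001]
ft_force: [-4.5, -1.4, 11.7]
width: 0.0239
```

Request:
drive_tool([
  [0,0,0,0,0,-0.001,0.2],
  [0,0,0,0,0,-0.001,-0.3],
  [0,0,0,0,0,-0.001,-0.3],
  [0,0,0,0,0,-0.001,-0.3],
  [0,0,0,0,0,-0.03,-0.3],
  [0,0,0,0,0,-0.07,-0.4],
  [0,0,0,0,0,-0.09,-0.7],
  [0,0,0,0,0,-0.09,-0.7],
  [0,0,0,0,0,-0.09,-0.7],
  [0,0,0,0,0,-0.09,-0.7],
])

```text
time: 7.2
ee_pos: [0.5319, -0.1963, 0.1357]
eef_rot: [0.792, 0.61, -0.001, -0.001]
ft_force: [-0.5, -0.2, -0.6]
width: 0.0731
```

```bash
python3 -c "
from m import *
rel(.5383,.2643,.140,28)
print(read_state()['joint_positions'])
for c in ['top','scene']:
    im,d=camera(c); np.savez(f'pics/{c}2.npz',im=im,d=d);cv2.imwrite(f'pics/{c}2.png',im[...,::-1])
    X=cloud(c,d);b=X[(np.hypot(X[...,0]-.533,X[...,1]+.198)<.04)&(X[...,2]>.05)&(X[...,2]<.07)];print(len(b)); 
    print(rect(b),np.median(b[:,2]))
    b=X[(np.hypot(X[...,0]-.503,X[...,1]+.295)<.05)&(X[...,2]>.052)&(X[...,2]<.07)];print('trayblock',rect(b))
"
```

```text
t 7.2 rot [-1.100e-01 -4.000e-02 -4.279e+01] shift [ 0.447  -0.1114 -0.0041] F [-0.5 -0.2 -0.6] w 0.0731 pos [ 0.5319 -0.1963  0.1357]
[-0.27283033  0.32579401  0.65356304  1.77053752 -0.21761867  1.12039635
  0.19308948]
79
(array([ 537.9, -179.5]), array([13.5, 24.1]), 73.5) 0.05928346564987644
trayblock (array([0., 0.]), array([0., 0.]), 0.0)
116
(array([ 534.3, -199.4]), array([59.7, 24.9]), 75.4) 0.05836643345232542
trayblock (array([ 505. , -294.7]), array([29.9, 60. ]), 66.9)
```

Request:
drive_tool([
  [0,0,-42.8,0.447,-0.111,-0.004,-0.5],
  [0,0,-42.8,0.447,-0.111,-0.004,-0.5],
  [0,0,-42.8,0.447,-0.111,-0.004,-0.5],
  [0,0,-42.8,0.447,-0.111,-0.004,-0.5],
  [0,0,-42.8,0.447,-0.111,-0.004,-0.5],
  [0,0,-42.8,0.447,-0.111,-0.004,-0.5],
  [0,0,-42.8,0.447,-0.111,-0.004,-0.5],
  [0,0,-42.8,0.447,-0.111,-0.004,-0.5],
  [0,0,-42.8,0.447,-0.111,-0.004,-0.5],
  [0,0,-42.8,0.447,-0.111,-0.004,-0.5],
  [0,0,-42.8,0.447,-0.111,-0.004,-0.5],
  [0,0,-42.8,0.447,-0.111,-0.004,-0.5],
])

```text
time: 8.5
ee_pos: [0.5396, 0.262, 0.1404]
eef_rot: [0.516, 0.857, -0.001, 0.0]
ft_force: [0.1, -1.4, -0.7]
width: 0.0653
```

Request:
drive_tool([
  [0,0,0,0,0,0,-0.5],
  [0,0,0,0,0,0,-0.5],
  [0,0,0,0,0,0,-0.5],
])

```text
time: 8.8
ee_pos: [0.5398, 0.2627, 0.1412]
eef_rot: [0.516, 0.857, 0.0, 0.0]
ft_force: [-1.1, 0.3, 0.8]
width: 0.0652
```

```bash
python3 -c "
from m import *
rel(.5396,.2650,.060,28)"
```

```text
t 8.8 rot [ 0.01  0.   -0.09] shift [0.0021 0.0009 0.0812] F [-1.1  0.3  0.8] w 0.0652 pos [0.5398 0.2627 0.1412]
```

Request:
drive_tool([
  [0,0,0,0.002,0.001,0.03,-0.5],
  [0,0,0,0.002,0.001,0.055,-0.5],
  [0,0,0,0.002,0.001,0.072,-0.5],
  [0,0,0,0.002,0.001,0.08,-0.4],
  [0,0,0,0.002,0.001,0.08,-0.2],
  [0,0,0,0.002,0.001,0.08,-0.1],
  [0,0,0,0.002,0.001,0.08,-0.1],
], squeeze=12)

```text
time: 9.5
ee_pos: [0.5401, 0.2663, 0.0622]
eef_rot: [0.515, 0.857, 0.001, 0.0]
ft_force: [0.5, 0.4, 0.0]
width: 0.0498
```

```bash
python3 -c "
from m import *
rel(.5396,.2650,.060,28)
for c in ['top','scene']:
    im,d=camera(c);cv2.imwrite(f'pics/{c}3.png',im[...,::-1])
a=cv2.imread('pics/top3.png')[170:300,110:250];b=cv2.imread('pics/scene3.png')[210:310,320:440]
f=lambda i:cv2.resize(i,(400,390),interpolation=2)
cv2.imwrite('pics/d.png',np.hstack([f(a),f(b)]))
"
```

```text
t 9.5 rot [ 0.11 -0.01 -0.01] shift [-0.0009 -0.001   0.0022] F [0.5 0.4 0. ] w 0.0498 pos [0.5401 0.2663 0.0622]
```

View pics/d.png

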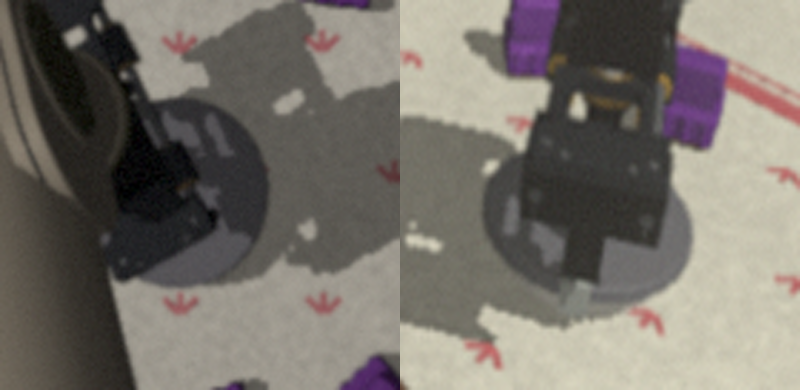

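Scene crop: the outer finger at (582,250) is outside the paddle with clip hook below it at (577,293), so the fingers straddle the clip. I'll close gradually, keeping the rib finger close to the rib.

Request:
drive_tool([
  [0,0,0,-0.001,-0.001,0.0015,-0.1],
  [0,0,0,-0.001,-0.001,0.002,0.0],
  [0,0,0,-0.001,-0.001,0.002,0.05],
  [0,0,0,-0.001,-0.001,0.002,0.1],
  [0,0,0,-0.001,-0.001,0.002,0.1],
], squeeze=12)

```text
time: 10.1
ee_pos: [0.5385, 0.2644, 0.0592]
eef_rot: [0.515, 0.857, -0.001, -0.0]
ft_force: [-3.8, -2.0, 5.6]
width: 0.04
```

```bash
python3 -c "
from m import *
rel(.5396,.2650,.060,28)
s=read_state();print(Ro.from_quat(s['eef_rot']).inv().apply(s['ft_force']).round(1))"
```

```text
t 10.1 rot [-0.08 -0.01 -0.  ] shift [ 0.      0.0013 -0.0008] F [-3.8 -2.   5.6] w 0.04 pos [0.5385 0.2644 0.0592]
[ 0.  -4.3 -5.6]
```

Request:
drive_tool([
  [0,0,0,0,-0.001,-0.0005,0.15],
  [0,0,0,0,-0.002,-0.001,0.2],
  [0,0,0,0,-0.002,-0.001,0.2],
], squeeze=12)

```text
time: 10.4
ee_pos: [0.537, 0.2637, 0.06]
eef_rot: [0.515, 0.857, -0.0, -0.0]
ft_force: [-1.2, -0.9, 1.4]
width: 0.0348
```

```bash
python3 -c "
from m import *
rel(.5396,.2650,.060,28)
s=read_state();print(Ro.from_quat(s['eef_rot']).inv().apply(s['ft_force']).round(1))"
```

```text
t 10.4 rot [-0.01 -0.    0.  ] shift [-0.      0.0029  0.    ] F [-1.2 -0.9  1.4] w 0.0348 pos [0.537  0.2637 0.06  ]
[-0.2 -1.5 -1.4]
```

Request:
drive_tool([
  [0,0,0,0,-0.0005,0,0.25],
  [0,0,0,0,-0.001,0,0.3],
  [0,0,0,0,-0.0015,0,0.4],
  [0,0,0,0,-0.0015,0,0.4],
  [0,0,0,0,-0.0015,0,0.4],
], squeeze=14)

```text
time: 10.9
ee_pos: [0.536, 0.2631, 0.06]
eef_rot: [0.515, 0.857, 0.0, 0.0]
ft_force: [0.4, 1.1, -0.5]
width: 0.0316
```

```bash
python3 -c "
from m import *
rel(.5396,.2650,.060,28)
s=read_state();print(Ro.from_quat(s['eef_rot']).inv().apply(s['ft_force']).round(1))"
```

```text
t 10.9 rot [ 0.02 -0.    0.  ] shift [-0.0001  0.0041  0.    ] F [ 0.4  1.1 -0.5] w 0.0316 pos [0.536  0.2631 0.06  ]
[0.8 0.8 0.5]
```

Squeezed home (opening 31.6 mm, net force ≈ 0). Now I tip the lid about the far rim.

Request:
drive_tool([
  [-1.2,0,0,0,-0.0007,-0.0021,0.4],
  [-2.3,0,0,0,-0.0013,-0.0042,0.4],
  [-3.5,0,0,0,-0.002,-0.0063,0.4],
  [-4.6,0,0,0,-0.0028,-0.0084,0.4],
  [-5.8,0,0,0,-0.0036,-0.0105,0.4],
  [-6.9,0,0,0,-0.0044,-0.0125,0.4],
  [-8.1,0,0,0,-0.0053,-0.0146,0.4],
  [-9.2,0,0,0,-0.0062,-0.0166,0.4],
  [-9.2,0,0,0,-0.0062,-0.0166,0.4],
  [-9.2,0,0,0,-0.0062,-0.0166,0.4],
])

```text
time: 11.9
ee_pos: [0.5304, 0.2602, 0.0768]
eef_rot: [0.513, 0.854, 0.069, 0.041]
ft_force: [-0.8, -0.1, -1.1]
width: 0.0315
```

```bash
python3 -c "
from m import *
u=np.array([.883,.469,0]);P=np.array([.4977,.2427,.03])-62e-3*u
s=read_state();print(s['ft_force'].round(1),s['torque'].round(2),s['width'])
# lid edge inferred from tool pose: grasped at q0=(105.4,0,30) mm from pivot
R0=Ro.from_matrix(np.stack([[-.469,.883,0],u,[0,0,-1]],1))
D=Ro.from_quat(s['eef_rot'])*R0.inv();print('tilt',D.magnitude()*57.3)
print('clip edge',(s['ee_pos']+D.apply(P+125e-3*u-[.536,.2631,.060])).round(4),'far',(s['ee_pos']+D.apply(P-[.536,.2631,.060])).round(4),'P',P)
for c in ['top','scene']:
    im,d=camera(c);np.savez(f'pics/{c}4.npz',im=im,d=d);cv2.imwrite(f'pics/{c}4.png',im[...,::-1])
    X=cloud(c,d);l=X[(np.hypot(X[...,0]-.495,X[...,1]-.24)<.075)&(X[...,2]>.028)&(X[...,2]<.06)]
    q=(l-P)@u
    from scipy.stats import theilslopes
    k=(q<.075)&(q>-.002); A=np.c_[q[k],l[k,2]]; print(k.sum(), 'slope deg',np.degrees(np.arctan(theilslopes(A[::3,1],A[::3,0])[0])), theilslopes(A[::3,1],A[::3,0])[1])
a=cv2.imread('pics/top4.png')[170:300,110:250];b=cv2.imread('pics/scene4.png')[210:310,320:440]
f=lambda i:cv2.resize(i,(400,390),interpolation=2)
cv2.imwrite('pics/e.png',np.hstack([f(a),f(b)]))
"
```

```text
[-0.8 -0.1 -1.1] [-0.19  0.16  0.06] 0.03149685473064205
tilt 9.210530066019551
clip edge [0.5517 0.2715 0.0503] far [0.4428 0.2136 0.0303] P [0.442954 0.213622 0.03    ]
720 slope deg 9.043583795356337 0.033411608210160294
588 slope deg 8.759464855293565 0.03439177858902557
```

View pics/e.png

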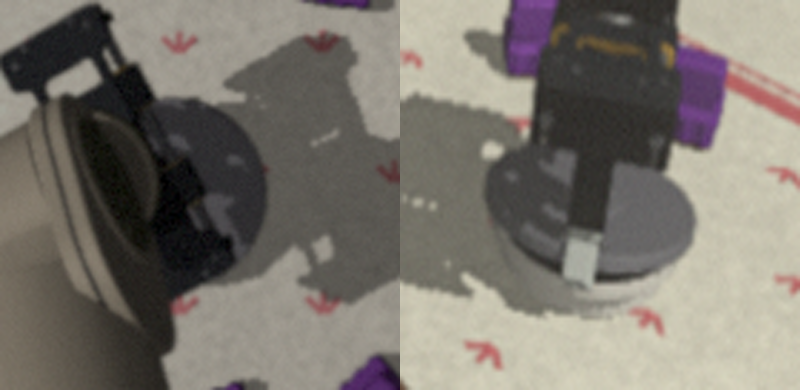

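Scene crop: the lid's clip edge is raised (clip at (580,257)), and the white dish shows below it at (590,295), still on the table. Tilt is about 9°, so the edge is up about 20 mm. I'll let it breathe 1.2 s or more, then lower it.

Request:
drive_tool([
  [0,0,0,0,0,0,0.4],
  [0,0,0,0,0,0,0.4],
  [0,0,0,0,0,0,0.4],
  [0,0,0,0,0,0,0.4],
  [0,0,0,0,0,0,0.4],
  [0,0,0,0,0,0,0.4],
  [0,0,0,0,0,0,0.4],
  [0,0,0,0,0,0,0.4],
  [0,0,0,0,0,0,0.4],
  [0,0,0,0,0,0,0.4],
  [0,0,0,0,0,0,0.4],
  [0,0,0,0,0,0,0.4],
])

```text
time: 13.2
ee_pos: [0.5304, 0.2602, 0.0766]
eef_rot: [0.513, 0.854, 0.069, 0.041]
ft_force: [-0.6, 0.3, -1.1]
width: 0.0319
```

```bash
python3 -c "
from m import *
rel(.536,.2631,.060,28)
for th in (6.9,4.6,2.3): 
    t=np.radians(th);u=np.array([.883,.469,0]);p=np.array([.443,.2136,.03])+u*(.1054*np.cos(t)-.03*np.sin(t))+[0,0,.1054*np.sin(t)+.03*np.cos(t)]
    rel(*p,28,Ro.from_rotvec([.469*t,-.883*t,0]))
"
```

```text
t 13.2 rot [ 9.2  -0.01  0.  ] shift [-0.      0.0036  0.0174] F [-0.6  0.3 -1.1] w 0.0319 pos [0.5304 0.2602 0.0766]
t 13.2 rot [ 2.3  -0.01  0.  ] shift [-0.0001  0.0013  0.0045] F [-0.6  0.3 -1.1] w 0.0319 pos [0.5304 0.2602 0.0766]
t 13.2 rot [ 4.6  -0.01  0.  ] shift [-0.0001  0.0022  0.0088] F [-0.6  0.3 -1.1] w 0.0319 pos [0.5304 0.2602 0.0766]
t 13.2 rot [ 6.9  -0.01  0.  ] shift [-0.0001  0.003   0.0131] F [-0.6  0.3 -1.1] w 0.0319 pos [0.5304 0.2602 0.0766]
```

Request:
drive_tool([
  [1.2,0,0,0,0.0007,0.0022,0.4],
  [2.3,0,0,0,0.0013,0.0044,0.4],
  [3.5,0,0,0,0.0018,0.0066,0.4],
  [4.6,0,0,0,0.0022,0.0088,0.4],
  [5.8,0,0,0,0.0026,0.011,0.4],
  [6.9,0,0,0,0.003,0.0131,0.4],
  [8.1,0,0,0,0.0033,0.0152,0.4],
  [9.2,0,0,0,0.0036,0.0174,0.4],
  [9.2,0,0,0,0.0036,0.0177,0.4],
  [9.2,0,0,0,0.0036,0.0177,0.4],
])

```text
time: 14.2
ee_pos: [0.5362, 0.2632, 0.0599]
eef_rot: [0.515, 0.857, -0.0, -0.0]
ft_force: [-1.2, -0.4, 1.2]
width: 0.0318
```

```bash
python3 -c "
from m import *
rel(.536,.2631,.060,28)
s=read_state();print(Ro.from_quat(s['eef_rot']).inv().apply(s['ft_force']).round(1))
for c in ['top','scene']:
    im,d=camera(c);X=cloud(c,d)
    l=X[(np.hypot(X[...,0]-.495,X[...,1]-.24)<.08)&(X[...,2]>.026)&(X[...,2]<.038)]
    A=np.c_[l[:,:2]-[.4977,.2427],np.ones(len(l))]; print(np.linalg.lstsq(A,l[:,2],rcond=None)[0].round(4),len(l),circ(l))
"
```

```text
t 14.2 rot [-0.03 -0.01 -0.  ] shift [-0.     -0.0002 -0.0001] F [-1.2 -0.4  1.2] w 0.0318 pos [0.5362 0.2632 0.0599]
[ 0.2 -1.2 -1.2]
[0.0001 0.002  0.0329] 1379 [497.6 241.6  66.8]
[-0.0103 -0.0135  0.0329] 986 [498.9 243.2  67. ]
```

Request:
drive_tool([
  [0,0,0,0,0,0.0007,0.4],
  [0,0,0,0,0,0.0007,0.4],
  [0,0,0,0,0.0005,0.0007,0.23],
  [0,0,0,0,0.0015,0.0007,0.2],
  [0,0,0,0,0.0025,0.0007,0.15],
  [0,0,0,0,0.0035,0.0007,0.1],
  [0,0,0,0,0.004,0.0,0.0],
  [0,0,0,0,0.004,0.0,-0.2],
  [0,0,0,0,0.004,0,-0.4],
  [0,0,0,0,0.004,0,-0.5],
  [0,0,0,0,0.004,0,-0.5],
  [0,0,0,0,0.004,0,-0.5],
])

```text
time: 15.5
ee_pos: [0.5395, 0.265, 0.0597]
eef_rot: [0.515, 0.857, 0.0, -0.0]
ft_force: [0.1, 0.1, -0.6]
width: 0.0645
```

Request:
drive_tool([
  [0,0,0,0,0,-0.02,-0.5],
  [0,0,0,0,0,-0.05,-0.5],
  [0,0,0,0,0,-0.08,-0.5],
  [0,0,0,-0.05,-0.05,-0.12,-0.5],
  [0,0,0,-0.15,-0.1,-0.15,-0.5],
  [0,0,0,-0.25,-0.1,-0.15,-0.5],
  [0,0,0,-0.25,-0.1,-0.15,-0.5],
  [0,0,0,-0.25,-0.1,-0.15,-0.5],
  [0,0,0,-0.25,-0.1,-0.15,-0.5],
  [0,0,0,-0.25,-0.1,-0.15,-0.5],
  [0,0,0,-0.25,-0.1,-0.15,-0.5],
])

```text
time: 16.6
ee_pos: [0.5687, -0.0032, 0.2098]
eef_rot: [0.516, 0.857, 0.0, -0.0]
ft_force: [0.0, 0.5, 0.1]
width: 0.0649
```

```bash
python3 -c "
from m import *
rel(.536,.2631,.060,28)
Z={c:np.load(f'pics/{c}1.npz') for c in ['top','scene']}
for c in ['top','scene']:
    im,d=camera(c);np.savez(f'pics/{c}5.npz',im=im,d=d);cv2.imwrite(f'pics/{c}5.png',im[...,::-1])
    for n,D in (('before',Z[c]['d']),('now',d)):
        X=cloud(c,D);loc=np.hypot(X[...,0]-.495,X[...,1]-.24)<.09
        l=X[loc&(X[...,2]>.026)&(X[...,2]<.038)]
        A=np.c_[l[:,:2]-[.4977,.2427],np.ones(len(l))]; print(c,n,np.linalg.lstsq(A,l[:,2],rcond=None)[0].round(4),len(l),circ(l))
        q=X[loc&(X[...,2]>.055)&(X[...,2]<.07)]; print('  clip',rect(q),len(q))
        u=np.array([.883,.469]);a=(q[:,:2]-[.4977,.2427])@u; print('  paddle top dist',np.median(a[a>.045]).round(4),'rib',np.median(a[a<.045]).round(4))
        w=X[loc&(X[...,2]>.008)&(X[...,2]<.022)]; print('  dish side',circ(w) if len(w)>10 else len(w),len(w))
a=cv2.imread('pics/top5.png')[170:300,110:250];b=cv2.imread('pics/scene5.png')[210:310,320:440]
f=lambda i:cv2.resize(i,(400,390),interpolation=2)
cv2.imwrite('pics/f.png',np.hstack([f(a),f(b)]))
"
```

```text
t 16.6 rot [ 0.01 -0.01 -0.1 ] shift [0.2506 0.0957 0.1498] F [0.  0.5 0.1] w 0.0649 pos [ 0.5687 -0.0032  0.2098]
top before [0.0022 0.0032 0.033 ] 3012 [497.6 242.7  67.7]
  clip (array([541.5, 265.7]), array([43.3, 23.5]), 28.4) 57
  paddle top dist 0.0672 rib 0.0291
  dish side 3 3
top now [0.0032 0.0028 0.0329] 3039 [496.8 242.4  67.9]
  clip (array([539.9, 266.4]), array([42.6, 22.8]), 28.4) 56
  paddle top dist 0.0664 rib 0.029
  dish side 2 2
scene before [-0.0071 -0.0127  0.0329] 1791 [497.9 242.6  67.9]
  clip (array([540.7, 265.7]), array([46. , 25.5]), 30.5) 78
  paddle top dist 0.0684 rib 0.0302
  dish side [527.4 258.1  37.4] 60
scene now [-0.007  -0.0122  0.0329] 1793 [497.1 242.6  67.9]
  clip (array([541.6, 264.4]), array([44.2, 25.3]), 26.6) 73
  paddle top dist 0.068 rib 0.0298
  dish side [525.5 257.   39.6] 60
```

View pics/f.png

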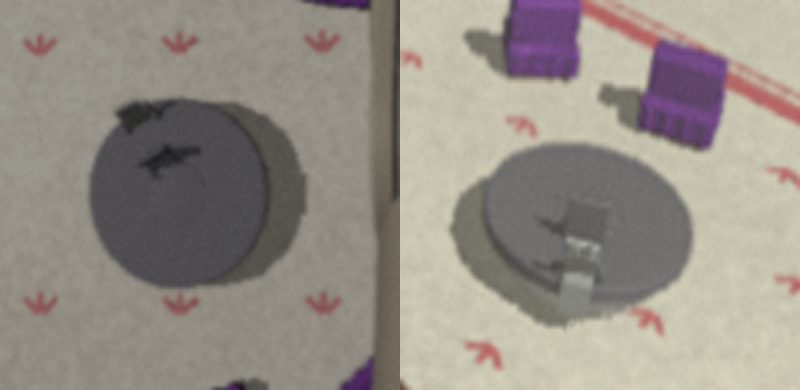

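View pics/top5.png

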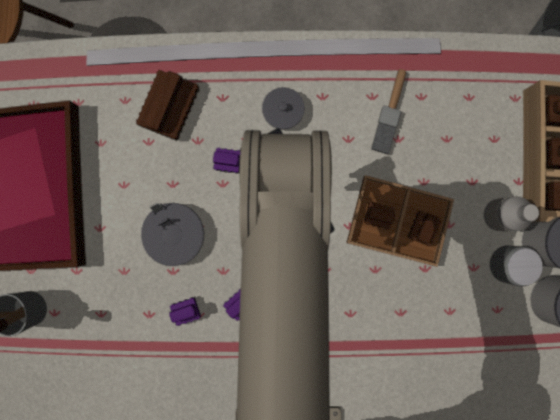

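The crops match the "before" picture: lid flat with rib at (168,155) and paddle at (130,115). In the full view, the block stands in the left bay at (380,215), and the other objects in view are unchanged.

```bash
python3 -c "
from bench import *
print(close_job())"
```

```text
the job is handed in; nothing more can be done
None
```

The job is done and handed in at about 17 s of the 51 s allowed; the hand-in reported no verdict.

- **Block:** I took the brown printing block off the lid and stood it upright near the middle of the empty bay. After release, its top measured about 59 mm above the table, against 60 mm expected.
- **Venting:** I squeezed the clip home, at a finger opening of 31.6 mm. The lid then tipped about its far edge by 9.2° from the arm pose, or 8.8–9.0° from depth. That raised the clip edge about 20 mm. It stayed there for more than 1.2 s, and the picture showed the dish still on the table.
- **Closing:** I lowered the lid with the clip squeezed, pressed lightly and released. The plate is at the same height and tilt as before, and its centre is within 1 mm of where it started. The paddle is back in its shut position to within 1 mm.

**Not checked directly:**
- I did not tug the lid to test the clip; that it is shut is judged from the paddle position and the flat lid.
- The dish's position is inferred from the lid centre, because too little of its side is visible to measure.
- In the last top view, the arm hid the spatula and one purple block. The other objects in that view looked unmoved.

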